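# Sort a handful of returned goods into their display trays

### The job

Customers have left a mixed handful of goods on the display table. Put each back in its own kind of wooden holder: the two tape rolls flat in the two bays of the shallow tray, one roll to a bay; the two white cartons upright in the two slots of the long narrow rack, one to a slot; and the pocket stamp upright in the small square well. Leave the ink pad where it lies.

Things in the scene. Friction and masses are not known exactly. Their poses are not given: they have to be found in the camera images.
- tape_a: A roll of paper tape lying flat: a disc 51 mm across, 18 mm high, off-white top and gold-patterned side (the two rolls are alike). No open hole. Origin: centre of its underside; z up. Grip it across the diameter by its upper half, as the tray's bays leave no room for fingers below their rim.
- tape_b: A roll of paper tape lying flat: a disc 51 mm across, 18 mm high, off-white top and gold-patterned side (the two rolls are alike). No open hole. Origin: centre of its underside; z up. Grip it across the diameter by its upper half, as the tray's bays leave no room for fingers below their rim.
- carton_a: A slim plain white carton standing upright: 20 mm thick (its x), 60 mm wide (its y), 105 mm tall (z up). The two cartons are alike; similar ones already shelved in the wooden bin at the back right are fixed and no part of the job. Origin: centre of its underside. Grip it across the 20 mm thickness, near the top (at least 45 mm up).
- carton_b: A slim plain white carton standing upright: 20 mm thick (its x), 60 mm wide (its y), 105 mm tall (z up). The two cartons are alike; similar ones already shelved in the wooden bin at the back right are fixed and no part of the job. Origin: centre of its underside. Grip it across the 20 mm thickness, near the top (at least 45 mm up).
- stamp: A black pocket stamp standing upright with its cap on: about 22 mm square, 68 mm tall; the cap (top 22 mm) stays on and can be gripped. Origin: centre of its underside; z up, x and y square to its sides.
- tape_tray: Fixed shallow wooden tray, 83 mm (its x) by 162 mm (its y), 10 mm high, cork-lined, with two square bays side by side along y: each 75 x 75 mm inside, centred at x = 0, y = +39.5 and -39.5 mm. Bay floor 4 mm above the origin, walls 4 mm thick, rims 6 mm above the bay floor. Origin: centre of its underside.
- carton_rack: Fixed long narrow wooden rack, 44 mm (its x) by 172 mm (its y), 34 mm high, cork-lined, with two slots end to end along y: each 36 mm (x) by 80 mm (y) inside, centred at x = 0, y = +42 and -42 mm, so a carton goes in with its x and y along the rack's (either way round). Slot floor 4 mm above the origin, walls 4 mm thick, rims 30 mm above the slot floor. Origin: centre of its underside.
- stamp_holder: Fixed small square wooden holder with one open well, cork-lined: foot 64 x 64 mm and 5 mm thick, box 52 x 52 mm and 25 mm high, well 42 x 42 mm inside, centred at x = y = 0, its floor 5 mm above the origin, rims 20 mm above the floor. Origin: centre of its underside.
- ink_pad: A loose bystander to be left alone: black ink pad with a white label on its lid, 69 mm (x) by 86 mm (y), 21 mm high. Origin: centre of its underside.
There are look-alikes about, which are no part of the job. Leave any orange look-alike of the carton_b alone.

How it is judged (in metres and radians):
At the end, for the whole second after the job is handed in: Tape rolls flat on the tray's bay floors, one a bay (within 16 mm of centre); cartons on the rack's slot floors, one a slot (13 mm across, 15 mm along); stamp on its well's floor (15 mm); tilt under 0.15 rad (tape 0.06), all released and at rest; ink pad within 30 mm of its start (x of tape_a in the frame of tape_tray between -0.016 and 0.016 m and (y of tape_a in the frame of tape_tray between 0.0235 and 0.0555 m or y of tape_a in the frame of tape_tray between -0.0555 and -0.0235 m) and z of tape_a in the frame of tape_tray between 0 and 0.008 m and angle between each of tape_a, tape_b's own z axis and vertical below 0.06 rad and linear speed of each of tape_a, carton_a, tape_b, carton_b, stamp below 0.02 m/s and x of carton_a in the frame of carton_rack between -0.013 and 0.013 m and (y of carton_a in the frame of carton_rack between 0.027 and 0.057 m or y of carton_a in the frame of carton_rack between -0.057 and -0.027 m) and z of carton_a in the frame of carton_rack between 0 and 0.008 m and angle between each of carton_a, carton_b, stamp's own z axis and vertical below 0.15 rad and x of tape_b in the frame of tape_tray between -0.016 and 0.016 m and (y of tape_b in the frame of tape_tray between 0.0235 and 0.0555 m or y of tape_b in the frame of tape_tray between -0.0555 and -0.0235 m) and z of tape_b in the frame of tape_tray between 0 and 0.008 m and x of carton_b in the frame of carton_rack between -0.013 and 0.013 m and (y of carton_b in the frame of carton_rack between 0.027 and 0.057 m or y of carton_b in the frame of carton_rack between -0.057 and -0.027 m) and z of carton_b in the frame of carton_rack between 0 and 0.008 m and x of stamp in the frame of stamp_holder between -0.015 and 0.015 m and y of stamp in the frame of stamp_holder between -0.015 and 0.015 m and z of stamp in the frame of stamp_holder between 0.001 and 0.009 m and distance of ink_pad from where it was at the start of the episode below 0.03 m); the robot touches nothing.
It fails at once if the ink pad was pushed away (distance of ink_pad from where it was at the start of the episode above 0.03 m).
It also fails if it takes over 131 s, if anything falls off the work surface, if the arm or the gripper's body presses on something with over 40 N, if the wrist force passes 120 N, or if a joint passes its speed limit or range.

### The arm

A 6-joint arm with a two-finger parallel gripper is mounted at the origin on a cart in front of the work surface, level with it; the furniture and walls round the work are solid. World frame = base frame: x ahead of the robot, y to its left, z up, the work surface at z = 0. Lengths are in mm, angles in rad, forces in N, time in s.
With the tool pointing down it reaches from about 300 to 825 mm from the base axis. Payload 5.4 kg.
Tool frame: the origin (TCP) lies on the mounting face of the last link; the fingertips stand 190 mm ahead of it and the grasp point (between the pads) lies 171 mm ahead of it; z points along the fingers, y is the line along which they close (so a half turn about z gives the same grasp; the last joint's range is limited). The gripper opens to 92 mm and grips with 3 to 60 N. Pads are 20 mm wide; open, the fingers measure 128 mm over their backs; the gripper's body (75 mm by 189 mm) begins 69 mm behind the grasp point.
Start: joints at [0.986, 0.158, 1.597, -0, 1.386, -0.21], TCP at [210.509, 535.064, 404.701] pointing down, gripper open.
Joint ranges: [-2.91, 2.91], [-0.94, 2.29], [0.18, 2.7], [-1.29, 4.43], [0.17, 2.64], [-3, 3]. Speed limits (rad/s): [2.57, 2.57, 3.14, 3.14, 3.14, 3.14].

### API

Orientations are given as a unit quaternion [w, x, y, z].
In Python, from cell import telemetry, viewer, workorder gives the robot as it stands. The module is installed in compiled form; this text tells all that it offers.
- The arm moves only by the shell command python3 -m pendant 'ROWS'. ROWS is a JSON object of lists of equal length, an entry for each row: "xyz": the shift along the tool's x, y, z in m, a list of three; "spin": the turn about the tool's z in degrees; "grip": the gripper command: -1 is fully open, 1 is shut, values between are in proportion. In form: {"xyz": [[x, y, z], ...], "spin": [spin, ...], "grip": [grip, ...]}. A call has 1 to 12 rows; each row shifts and turns the commanded pose from where the row before left it, along the tool's axes as they then stand; what a row does not reach is not made up. A row lasts 1/12 s, in which the tool goes at most 41.7 mm and 7.16 degrees, less where a joint would pass 70% of its speed; a pose out of reach is approached as far as the arm can. A call is refused whole if a number of a shift passes 0.0417 or a number of a turn 7.16, either way. A call with a gripper value outside its range is refused whole. The fingers move at their own pace and stop on an object; the grip force is fixed at half the most. Time passes only in rows, so rows that do not move let the fingers close. It gives the time, the measured TCP pose, the force, the opening and the grip force at its end, in the units of the state.
- telemetry.state(): the state, without advancing time (a new reading comes with each control period).
- viewer.camera(name): name is "side" or "top" or "wrist"; returns a dict with "pixels" (384x512x3 uint8, blue, green, red), "range_z" (384x512 float32, mm along the optical axis (not along the pixel's ray), 0 where there is no reading), "camera_matrix" (3x3 intrinsics, pixels), "R" (3x3) and "t" (3): a world point X has camera coordinates R X + t; the wrist camera has in their place "mount" (4x4, takes a point from camera to tool coordinates, whose origin is the TCP and whose axes are the flange's). Camera axes: x right, y down, z forward; pixel columns grow to the right and rows downward; lengths in mm; the calibration is good to about 2 mm. A picture is of the moment at which its call begins: read the wrist's pose just before it.
- workorder.finish_job(): hands the job in; it is judged then, once.
The state is a dict: "time_s": time; "joints": joint angles; "qd": joint speeds; "effort": joint torques, N m; "eef_pos": TCP position; "ee_rot": TCP orientation; "wrist_force": force on the tool from outside, world axes, zero at the start; "torque": the same for the moment, N m; "grip_width": finger opening in mm; "finger_force": force on a finger pad.
Only numpy, scipy, OpenCV 4.12 (cv2) and the standard library are available. Lean on these libraries where they do the work, as an engineer would, in place of code of your own. Each camera call takes 0.05 s, during which the arm holds its last target. There are 200 camera calls.

## Working session

There is one attempt and no reset: what is moved stays moved. The work goes in short steps, Python scripts to look and compute and a shell command to move; the robot and the scene stay as the last step left them, time stands still between calls to the robot, and variables do not carry over. Pictures are saved under pics/ and viewed, at most 14 in all, crops included, and the job is handed in when it is done.

```bash
mkdir -p pics; python3 - <<'E'
from cell import telemetry, viewer
import cv2,numpy as np
s=telemetry.state();print({k:np.round(v,3).tolist() for k,v in s.items()})
for n in ("top","side"):
    c=viewer.camera(n);cv2.imwrite(f"pics/{n}0.png",cv2.resize(c["pixels"],(800,600),interpolation=cv2.INTER_CUBIC));np.savez(f"{n}0.npz",**c)
    print(n,c["camera_matrix"].tolist(),np.round(c["R"],3).tolist(),c["t"])
E
```

```text
{'time_s': 0.0, 'joints': [0.986, 0.159, 1.598, 0.0, 1.386, -0.21], 'qd': [-0.0, -0.001, -0.0, -0.002, 0.0, -0.002], 'effort': [-0.003, -38.557, -32.211, 0.07, 0.038, -0.0], 'eef_pos': [210.378, 534.845, 403.736], 'ee_rot': [-0.0, 0.186, 0.982, -0.001], 'wrist_force': [-0.559, -0.226, -0.922], 'torque': [0.007, 0.021, -0.005], 'finger_force': 0.0, 'grip_width': 92.047}
top [[424.1526950689653, 0.0, 251.61009697584464], [0.0, 424.1526950689653, 184.54556795977203], [0.0, 0.0, 1.0]] [[0.005, -1.0, -0.001], [-0.981, -0.005, -0.194], [0.194, 0.002, -0.981]] [ -26.34151016  531.32217092 1494.76063003]
side [[400.4480368126932, 0.0, 251.52725642420745], [0.0, 400.4480368126932, 184.10620283795896], [0.0, 0.0, 1.0]] [[-0.961, -0.278, 0.012], [-0.166, 0.541, -0.825], [0.223, -0.794, -0.566]] [ 537.94890698  111.70289716 1176.16009064]
```

View pics/top0.png

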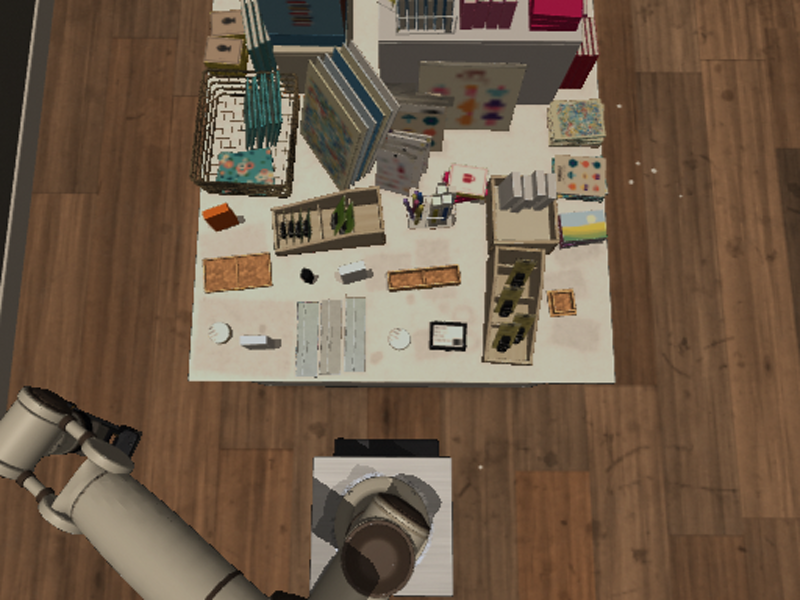

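View pics/side0.png

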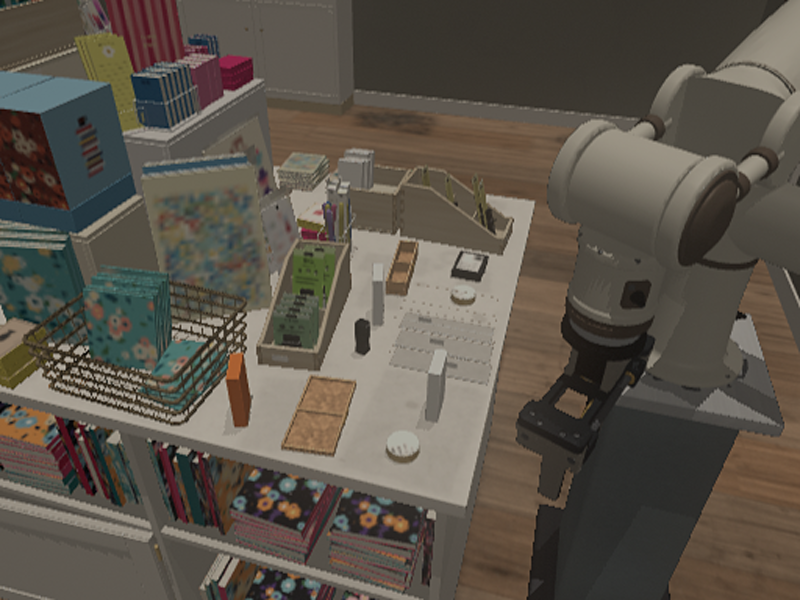

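The top view at 800x600 shows the tape rolls at (219,332) and (400,338), and the white cartons at (256,341) and (353,271). The stamp is at (307,275), tray (238,272), rack (424,277), well (562,302), ink pad (448,336). The orange look-alike is at (220,215), and the shelved white cartons around (525,190) are fixed. The only free-standing white cartons are the two named, so those are mine. I'll measure them next.

```bash
cat > meas.py <<'E'
import numpy as np,cv2
def cloud(c,R,t):
    z=c["range_z"].astype(float);K=c["camera_matrix"]
    v,u=np.mgrid[:z.shape[0],:z.shape[1]]
    P=np.stack([(u-K[0,2])/K[0,0]*z,(v-K[1,2])/K[1,1]*z,z],-1)
    W=(P-t)@R
    W[z==0]=np.nan
    return W
def rect(p):
    (c,s,a)=cv2.minAreaRect(p[:,:2].astype(np.float32)); return np.round(c,1),np.round(s,1),round(a,1)
E
python3 - <<'E'
from meas import *
for n in("top","side"):
    c=np.load(n+"0.npz");W=cloud(c,c["R"],c["t"]);pix=c["pixels"]
    if n=="top":
        boxes=dict(tapeA=(219,332,18,5),tapeB=(400,338,18,5),cartA=(256,341,22,90),cartB=(353,271,22,90),stamp=(307,275,14,55),tray=(238,272,42,5),rack=(424,277,46,15),well=(562,302,22,8),ink=(448,336,26,8))
    else: boxes=dict(tapeA=(403,446,25,5),tapeB=(463,295,20,5),cartA=(437,385,45,20),cartB=(378,293,35,20),stamp=(362,336,22,20),tray=(319,415,50,5),rack=(402,267,33,15),ink=(470,265,24,8))
    for k,(x,y,r,h) in boxes.items():
        r_=r*.64;x_,y_=x*.64,y*.64
        w=W[int(y_-r_):int(y_+r_)+1,int(x_-r_):int(x_+r_)+1].reshape(-1,3)
        w=w[np.isfinite(w[:,0])]
        z0=np.percentile(w[:,2],20);q=w[w[:,2]>h]
        print(n,k,len(q),"zmin %.1f zmax %.1f"%(z0,w[:,2].max()),*rect(q) if len(q)>3 else "", np.round((q.min(0)+q.max(0))/2,1) if len(q) else "")
E
```

```text
top tapeA 179 zmin -3.5 zmax 27.4 [434.9 392.4] [95.  84.5] 3.8 [434.8 392.4  16.2]
top tapeB 161 zmin -3.6 zmax 25.9 [422.6 -38.1] [69.2 77.8] 86.1 [422.2 -36.6  15.5]
top cartA 109 zmin -3.5 zmax 111.7 [403.3 288.7] [20.5 60.2] 3.2 [404.3 288.4 103.8]
top cartB 106 zmin -3.9 zmax 109.9 [569.7  72.5] [21.4 59.2] 16.7 [568.8  72.6 100. ]
top stamp 37 zmin -4.0 zmax 73.9 [564.8 181.6] [20.  20.5] 73.0 [563.3 182.   66.5]
top tray 535 zmin -3.6 zmax 53.7 [581.8 350.9] [204.3 210.3] 0.6 [582.2 351.2  29.4]
top rack 291 zmin -4.0 zmax 114.4 [548.5 -79.3] [249.8 151.6] 71.1 [557.  -81.7  64.9]
top well 174 zmin -3.5 zmax 138.8 [ 500.3 -400.4] [ 79.1 104.8] 1.2 [ 500.5 -400.2   73.4]
top ink 422 zmin -3.4 zmax 28.8 [ 420.8 -159.5] [107.6  99.9] 0.2 [ 420.9 -159.6   18.4]
side tapeA 337 zmin -2.0 zmax 21.0 [432.9 391.2] [50.8 50. ] 78.1 [433.1 391.   13. ]
side tapeB 204 zmin -2.6 zmax 89.8 [414.    7.9] [ 69.9 245.4] 9.3 [409.2   6.4  47.4]
side cartA 485 zmin -1.9 zmax 106.8 [401.  218.3] [143.5 171.9] 36.6 [425.  233.2  63.4]
side cartB 567 zmin -2.4 zmax 109.7 [579.8  46.4] [139.9 309.2] 14.3 [564.7  39.7  64.9]
side stamp 171 zmin -2.3 zmax 70.0 [562.3 147.2] [101.8  24.1] 84.7 [566.2 147.5  45. ]
side tray 591 zmin -1.9 zmax 19.9 [590.4 337.9] [132.2 222.3] 27.7 [615.6 344.3  12.5]
side rack 487 zmin -2.7 zmax 106.2 [551.  -60.2] [108.7 379.4] 10.3 [534.2 -62.7  60.6]
side ink 451 zmin -2.2 zmax 36.2 [ 420.4 -159.3] [108.9 208.9] 16.6 [ 443.7 -144.6   22.2]
```

```bash
python3 - <<'E'
import cv2,numpy as np
c=np.load("top0.npz")["pixels"][125:240,120:390]
cv2.imwrite("pics/crop0.png",cv2.resize(c,(800,341),interpolation=cv2.INTER_CUBIC))
E
```

```text
(no output)
```

View pics/crop0.png

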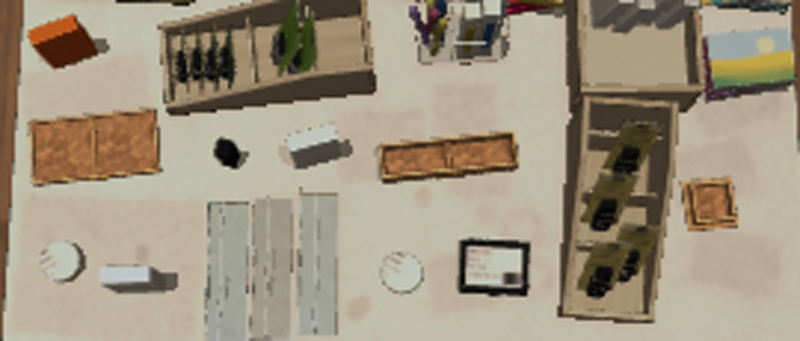

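The enlarged crop confirms it: the two plain white cartons stand free at crop (130,278) and (315,145), and the orange one at (62,40) is the look-alike. Next I refine the holders by colour at their known rim heights.

```bash
cat >> meas.py <<'E'
def plane(uv,c,R,t,z):
    K=c["camera_matrix"];uv=np.asarray(uv,float).reshape(-1,2)
    d=np.c_[(uv-K[:2,2])/K[0,0],np.ones(len(uv))]@R; o=-R.T@t
    return o+d*((z-o[2])/d[:,2])[:,None]
E
python3 - <<'E'
from meas import *
c=np.load("top0.npz");hsv=cv2.cvtColor(c["pixels"],cv2.COLOR_BGR2HSV)
m=((hsv[...,1]>95)&(hsv[...,0]<20)&(hsv[...,2]>60)).astype(np.uint8)
for k,(x,y,r,h) in dict(tray=(238,272,45,10),rack=(424,277,48,34),well=(562,302,18,25)).items():
    M=np.zeros_like(m);a=.64
    sl=np.s_[int((y-r)*a):int((y+r)*a),int((x-r)*a):int((x+r)*a)];M[sl]=m[sl]
    n,l,st,ce=cv2.connectedComponentsWithStats(M);i=1+np.argmax(st[1:,4])
    v,u=np.nonzero(l==i)
    p=plane(np.c_[u,v],c,c["R"],c["t"],h);print(k,len(u),*rect(p),p.mean(0)[:2].round(1))
W=cloud(c,c["R"],c["t"])
cs=np.load("side0.npz");Ws=cloud(cs,cs["R"],cs["t"])
for nm,w in(("top",W),("side",Ws)):
  w=w.reshape(-1,3)
  for k,(x,y,r,a,b) in dict(tapeA=(433,391,34,10,30),tapeB=(421,-37,34,10,30),cartA=(403,288,40,88,115),cartB=(569,72,40,88,115),stamp=(564,182,20,50,80),ink=(420,-159,60,12,35),rack=(548,-75,110,22,60)).items():
    q=w[(np.hypot(w[:,0]-x,w[:,1]-y)<r)&(w[:,2]>a)&(w[:,2]<b)]
    if len(q)>3:print(nm,k,len(q),*rect(q),np.round(np.median(q,0),1))
E
```

```text
tray 937 [577.4 353.6] [ 85.4 163. ] 6.5 [577.6 353.6]
rack 588 [561.4 -95.3] [ 50.6 172.3] 6.3 [562.  -95.6]
well 285 [ 505.6 -420.9] [62.5 62.7] 5.5 [ 505.4 -420.8]
top tapeA 156 [431.6 388.1] [50.8 48.7] 84.0 [432.6 388.1  17. ]
top tapeB 149 [418.9 -38.3] [48.3 48.1] 3.3 [419.7 -36.6  17.6]
top cartA 109 [403.3 288.7] [20.5 60.2] 3.2 [404.2 286.9 104.1]
top cartB 106 [569.7  72.5] [21.4 59.2] 16.7 [569.4  71.3 102.9]
top stamp 40 [564.8 181.6] [19.9 20.6] 72.5 [563.1 181.5  65.7]
top ink 405 [ 425.3 -152.6] [67.1 86.3] 0.4 [ 427.2 -150.3   19.2]
top rack 180 [518.6 -99.8] [139.8 171.6] 6.5 [564.2 -95.4  31. ]
side tapeA 305 [432.9 390.9] [49.9 49.8] 80.0 [432.6 393.2  17.4]
side tapeB 127 [420.  -34.6] [49.  49.8] 4.6 [420.4 -29.5  16.6]
side cartA 188 [405.2 290.5] [20.6 61.6] 2.0 [404.  298.4 103.4]
side cartB 105 [570.6  73.2] [19.3 65.2] 13.8 [568.7  83.2 102.8]
side stamp 77 [565.9 184.8] [24.1 19.7] 76.8 [564.2 189.6  63.6]
side ink 276 [ 427.5 -147.9] [94.7 65.7] 88.5 [ 426.2 -144.5   18.4]
side rack 190 [566.3 -92.6] [ 45. 178.] 6.3 [565.2 -89.5  29.5]
```

```bash
cat > go.py <<'E'
import sys,numpy as np
from cell import telemetry
from scipy.spatial.transform import Rotation as Ro
# usage: go.py x y zgrasp psi : spin to make tool y point to world angle psi (mod 180), then tool shift
def pose():
    s=telemetry.state();q=s["ee_rot"];R=Ro.from_quat([q[1],q[2],q[3],q[0]]).as_matrix();return s,R
def plan(x,y,zg,psi):
    s,R=pose();cur=np.degrees(np.arctan2(R[1,1],R[0,1]))
    sp=(cur-psi+90)%180-90
    d=np.array([x,y,zg+171])-s["eef_pos"];a=np.radians(cur-sp)
    print("spin %.1f"%sp,"shift x %.1f y %.1f z %.1f"%(-d[0]*np.sin(a)+d[1]*np.cos(a),d[0]*np.cos(a)+d[1]*np.sin(a),-d[2]),"t %.1f"%s["time_s"],"grip %.1f ff %.1f pos"%(s["grip_width"],s["finger_force"]),np.round(s["eef_pos"],1),"tiltz",np.round(R[:2,2],3),"j6 %.2f"%s["joints"][5])
if __name__=="__main__": plan(*map(float,sys.argv[1:5]))
E
python3 -m pendant '{"xyz":[[0,0,0],[0,0,0],[0,0,0],[0,0,0],[0,0,0],[0,0,0],[0,0,0],[0,0,0],[0,0,0],[0,0,0]],"spin":[6.6,6.6,6.6,6.6,6.6,6.6,6.6,6.6,6.6,6.6],"grip":[-1,-1,-1,-1,-1,-1,-1,-1,-1,-1]}'; python3 go.py 404 289 220 2.5
```

```text
time_s: 0.93
eef_pos: [210.4, 534.9, 404.1]
ee_rot: [0.0, 0.693, 0.721, -0.001]
wrist_force: [0.4, 0.3, -0.2]
grip_width: 91.8
finger_force: 0.0
spin -0.3 shift x -254.2 y 182.7 z 13.1 t 0.9 grip 91.8 ff 0.0 pos [210.4 534.9 404.1] tiltz [-0.001 -0.001] j6 0.95
```

```bash
python3 -m pendant '{"xyz":[[-0.0254,0.0183,0],[-0.0254,0.0183,0],[-0.0254,0.0183,0],[-0.0254,0.0183,0],[-0.0254,0.0183,0],[-0.0254,0.0183,0],[-0.0254,0.0183,0],[-0.0254,0.0183,0],[-0.0254,0.0183,0],[-0.0254,0.0183,0],[0,0,0],[0,0,0]],"spin":[0,0,0,0,0,0,0,0,0,0,0,0],"grip":[-1,-1,-1,-1,-1,-1,-1,-1,-1,-1,-1,-1]}'>/dev/null; cat > wr.py <<'E'
import sys
from meas import *
from go import pose,plan
from cell import viewer
def shot(name=None):
    s,R=pose();c=viewer.camera("wrist");M=c["mount"];p=np.array(s["eef_pos"])
    Rcw=R@M[:3,:3];o=R@M[:3,3]+p;Rw=Rcw.T;t=-Rw@o
    if name: cv2.imwrite(f"pics/{name}.png",c["pixels"])
    return c,Rw,t
def sel(w,x,y,r,a,b):
    w=w.reshape(-1,3);return w[(np.hypot(w[:,0]-x,w[:,1]-y)<r)&(w[:,2]>a)&(w[:,2]<b)]
E
python3 - <<'E'
from wr import *
c,R,t=shot("w1");W=cloud(c,R,t);print(-R.T@t)
q=sel(W,404,289,45,90,118);print(len(q),rect(q) if len(q)>3 else"",np.median(q,0))
q=sel(W,432,391,34,10,30);print(len(q),rect(q) if len(q)>3 else"")
plan(404,289,85,2.5)
E
```

```text
[402.29842671 367.00610175 384.68602918]
1412 (array([405.9, 289.1]), array([19.9, 60.3]), 2.1) [405.6456249  291.53338492 105.28226083]
1751 (array([432.9, 389.3]), array([50.1, 49.3]), 2.5)
spin -0.0 shift x -0.3 y -0.4 z 148.3 t 2.0 grip 91.7 ff 0.0 pos [404.4 289.3 404.3] tiltz [-0.001  0.   ] j6 0.33
```

View pics/w1.png

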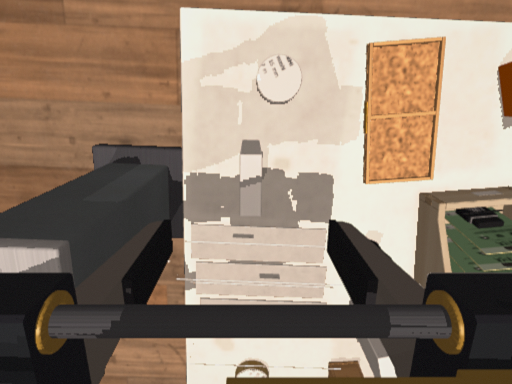

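The wrist view shows carton A at (250,180), tape A at (279,79) and the tray at (405,110). The numbers agree with the overhead measurement, so I go down, grip and lift.

```bash
python3 -m pendant '{"xyz":[[0,0.0015,0.037],[0,0,0.037],[0,0,0.037],[0,0,0.037],[0,0,0],[0,0,0],[0,0,0],[0,0,0],[0,0,0],[0,0,0],[0,0,0]],"spin":[0,0,0,0,0,0,0,0,0,0,0],"grip":[-1,-1,-1,-1,-1,1,1,1,1,1,1]}'
python3 - <<'E'
from wr import *
# tray & holders from w1-like colour while here
c=np.load("top0.npz")
plan(565,-53,89,6.3)
E
```

```text
time_s: 2.9
eef_pos: [406.5, 289.6, 258.0]
ee_rot: [0.0, 0.691, 0.723, 0.001]
wrist_force: [0.2, 0.3, 0.5]
grip_width: 54.3
finger_force: 0.0
spin -3.8 shift x -358.0 y 120.0 z -2.0 t 2.9 grip 54.3 ff 0.0 pos [406.5 289.6 258. ] tiltz [0.002 0.001] j6 0.33
```

```bash
python3 -m pendant '{"xyz":[[0,0,0],[0,0,0],[0,0,0],[0,0,0],[0,0,0],[0,0,0],[0,0,0],[0,0,-0.02],[0,0,-0.03],[0,0,-0.03],[0,0,-0.03],[0,0,-0.02]],"spin":[0,0,0,0,0,0,0,0,0,0,0,0],"grip":[1,1,1,1,1,1,1,1,1,1,1,1]}'
python3 go.py 565 -53 180 6.3
```

```text
time_s: 3.9
eef_pos: [406.3, 289.6, 389.8]
ee_rot: [0.001, 0.691, 0.723, 0.002]
wrist_force: [-0.1, -0.3, 0.4]
grip_width: 20.5
finger_force: 30.0
spin -3.8 shift x -358.0 y 120.1 z 38.8 t 3.9 grip 20.5 ff 30.0 pos [406.3 289.6 389.8] tiltz [0.003 0.001] j6 0.33
```

```bash
python3 go.py 569 -136 215 6.3; python3 -m pendant '{"xyz":[[-0.033,0.009,0],[-0.033,0.009,0],[-0.033,0.009,0],[-0.033,0.009,0],[-0.033,0.009,0],[-0.033,0.009,0],[-0.033,0.009,0],[-0.033,0.009,0],[-0.033,0.009,0],[-0.033,0.009,0],[-0.033,0.009,0],[-0.033,0.009,0]],"spin":[-0.95,-0.95,-0.95,-0.95,0,0,0,0,0,0,0,0],"grip":[1,1,1,1,1,1,1,1,1,1,1,1]}'
python3 go.py 569 -136 215 6.3
```

```text
spin -3.8 shift x -440.9 y 115.0 z 3.8 t 3.9 grip 20.5 ff 30.0 pos [406.3 289.6 389.8] tiltz [0.003 0.001] j6 0.33
time_s: 4.9
eef_pos: [551.9, -95.9, 386.5]
ee_rot: [-0.0, 0.667, 0.745, -0.0]
wrist_force: [0.7, -0.1, -0.1]
grip_width: 19.8
finger_force: 30.0
spin 0.0 shift x -41.7 y 12.5 z 0.5 t 4.9 grip 19.8 ff 30.0 pos [551.9 -95.9 386.5] tiltz [-0.  0.] j6 -0.50
```

```bash
python3 -m pendant '{"xyz":[[-0.021,0.006,0],[-0.021,0.006,0],[0,0,0],[0,0,0]],"spin":[0,0,0,0],"grip":[1,1,1,1]}'>/dev/null
python3 - <<'E'
from wr import *
c,R,t=shot("w2");W=cloud(c,R,t);np.savez("w2.npz",R=R,t=t,**{k:c[k] for k in("pixels","range_z","camera_matrix")})
q=sel(W,565,-95,110,22,45);q=q[(q[:,0]<620)];print(len(q),rect(q),np.median(q,0))
hsv=cv2.cvtColor(c["pixels"],cv2.COLOR_BGR2HSV)
plan(569,-136,95,6.3)
E
```

```text
1603 (array([566.9, -94.4]), array([ 44.8, 169.8]), 6.2) [568.84808838 -72.42595872  33.82010681]
spin 0.0 shift x -1.6 y 0.8 z 120.3 t 5.3 grip 20.5 ff 30.0 pos [ 568.1 -134.4  386.3] tiltz [-0.001  0.001] j6 -0.55
```

View pics/w2.png

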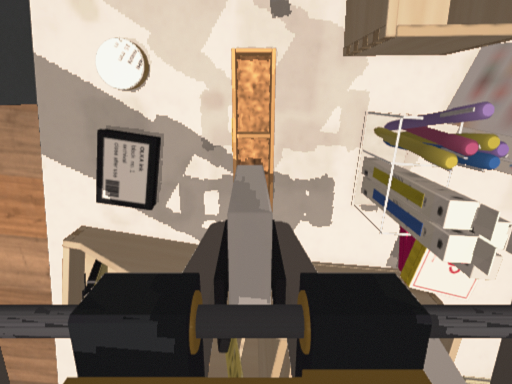

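The rack shows at (254,90) in the picture, clear of obstacles. Its centre is (566.5,-94.2) at 6.2°. I lower into the far slot.

```bash
python3 -m pendant '{"xyz":[[-0.001,0.0015,0.02],[-0.001,0.0012,0.025],[0,0,0.025],[0,0,0.02],[0,0,0.01],[0,0,0.008],[0,0,0.006],[0,0,0.005],[0,0,0],[0,0,0]],"spin":[0,0,0,0,0,0,0,0,0,0],"grip":[1,1,1,1,1,1,1,1,1,1]}'
python3 go.py 571 -136 91 6.2
```

```text
time_s: 6.12
eef_pos: [571.4, -136.3, 268.4]
ee_rot: [0.001, 0.667, 0.745, 0.0]
wrist_force: [-0.2, 0.8, -0.2]
grip_width: 20.3
finger_force: 30.0
spin 0.1 shift x 0.4 y -0.4 z 6.4 t 6.1 grip 20.3 ff 30.0 pos [ 571.4 -136.3  268.4] tiltz [ 0.001 -0.   ] j6 -0.55
```

```bash
python3 -m pendant '{"xyz":[[0,0,0.003],[0,0,0.003],[0,0,0],[0,0,0],[0,0,0],[0,0,0],[0,0,0],[0,0,-0.005],[0,0,-0.02],[0,0,-0.03],[0,0,-0.035],[0,0,-0.035]],"spin":[0,0,0,0,0,0,0,0,0,0,0,0],"grip":[1,1,1,-0.1,-0.1,-0.1,-0.1,-0.1,-0.1,-0.1,-0.1,-0.1]}'
python3 go.py 570 72.7 215 15
```

```text
time_s: 7.12
eef_pos: [570.8, -136.1, 388.1]
ee_rot: [-0.001, 0.667, 0.745, -0.0]
wrist_force: [0.5, -0.3, 0.4]
grip_width: 50.5
finger_force: 0.0
spin -8.7 shift x 201.9 y 53.3 z 2.1 t 7.1 grip 50.5 ff 0.0 pos [ 570.8 -136.1  388.1] tiltz [-0.001  0.   ] j6 -0.55
```

```bash
python3 -m pendant '{"xyz":[[0,0,0],[0,0,0],[0.0252,0.0067,0],[0.0252,0.0067,0],[0.0252,0.0067,0],[0.0252,0.0067,0],[0.0252,0.0067,0],[0.0252,0.0067,0],[0.0252,0.0067,0],[0.0252,0.0067,0],[0,0,0],[0,0,0]],"spin":[-4.35,-4.35,0,0,0,0,0,0,0,0,0,0],"grip":[-0.1,-0.1,-0.1,-0.1,-0.1,-0.1,-0.1,-0.1,-0.1,-0.1,-0.1,-0.1]}' >/dev/null
python3 - <<'E'
from wr import *
c,R,t=shot();W=cloud(c,R,t)
q=sel(W,570,72.7,45,90,118);print(len(q),rect(q))
q=sel(W,564,182,22,50,80);print(len(q),rect(q))
p=rect(sel(W,570,72.7,45,90,118));plan(p[0][0],p[0][1],85,p[2] if p[1][0]<p[1][1] else p[2]-90)
E
```

```text
1589 (array([571.1,  72.6]), array([20.2, 60. ]), 15.7)
635 (array([566.7, 182.2]), array([22. , 22.4]), 73.1)
spin -0.6 shift x 0.1 y 0.5 z 131.1 t 8.2 grip 50.5 ff 0.0 pos [570.6  72.3 387.1] tiltz [ 0.    -0.001] j6 -0.35
```

```bash
python3 - <<'E'
from meas import *
for n in("top0","side0"):
    c=np.load(n+".npz");w=cloud(c,c["R"],c["t"]).reshape(-1,3)
    for nm,(a,b,d,e) in dict(cB=(595,690,10,130),stamp=(590,690,130,250),bayp=(590,690,340,440),baym=(590,700,260,340),rackp=(600,690,-110,0),well=(400,620,-480,-300)).items():
        q=w[(w[:,0]>a)&(w[:,0]<b)&(w[:,1]>d)&(w[:,1]<e)&(w[:,2]>45)]
        print(n,nm,len(q),np.round(np.percentile(q,[1,50,99],axis=0),0).tolist() if len(q) else "")
E
python3 -m pendant '{"xyz":[[0,0.0005,0.03],[0,0,0.035],[0,0,0.035],[0,0,0.031],[0,0,0],[0,0,0],[0,0,0],[0,0,0],[0,0,0],[0,0,0],[0,0,0]],"spin":[-0.6,0,0,0,0,0,0,0,0,0,0],"grip":[-0.1,-0.1,-0.1,-0.1,1,1,1,1,1,1,1]}'; python3 go.py 562 -52.4 215 6.2
```

```text
top0 cB 321 [[637.0, 12.0, 47.0], [649.0, 77.0, 89.0], [689.0, 127.0, 135.0]]
top0 stamp 234 [[625.0, 131.0, 45.0], [652.0, 190.0, 59.0], [690.0, 244.0, 96.0]]
top0 bayp 40 [[683.0, 394.0, 46.0], [687.0, 405.0, 78.0], [689.0, 413.0, 111.0]]
top0 baym 9 [[632.0, 261.0, 45.0], [665.0, 262.0, 48.0], [693.0, 267.0, 50.0]]
top0 rackp 4 [[651.0, -77.0, 62.0], [653.0, -2.0, 75.0], [688.0, -2.0, 79.0]]
top0 well 762 [[409.0, -358.0, 48.0], [546.0, -332.0, 100.0], [608.0, -300.0, 154.0]]
side0 cB 622 [[639.0, 11.0, 46.0], [667.0, 85.0, 92.0], [689.0, 128.0, 138.0]]
side0 stamp 679 [[627.0, 133.0, 45.0], [659.0, 212.0, 72.0], [689.0, 247.0, 95.0]]
side0 bayp 87 [[684.0, 398.0, 46.0], [687.0, 414.0, 78.0], [690.0, 418.0, 106.0]]
side0 baym 9 [[629.0, 260.0, 45.0], [657.0, 265.0, 45.0], [683.0, 267.0, 47.0]]
side0 rackp 3 [[655.0, -4.0, 105.0], [656.0, -2.0, 108.0], [659.0, -1.0, 110.0]]
side0 well 593 [[407.0, -357.0, 47.0], [512.0, -344.0, 101.0], [608.0, -301.0, 152.0]]
time_s: 9.08
eef_pos: [572.3, 72.2, 258.5]
ee_rot: [0.002, 0.604, 0.797, 0.001]
wrist_force: [-0.9, -1.8, 7.2]
grip_width: 20.1
finger_force: 30.0
spin 9.4 shift x -122.7 y -23.7 z -127.5 t 9.1 grip 20.1 ff 30.0 pos [572.3  72.2 258.5] tiltz [ 0.005 -0.001] j6 -0.36
```

```bash
python3 -m pendant '{"xyz":[[0,0,-0.01],[0,0,-0.04],[0,0,-0.04],[0,0,-0.037],[0,0,0],[0,0,0],[-0.0245,-0.0047,0],[-0.0245,-0.0047,0],[-0.0245,-0.0047,0],[-0.0245,-0.0047,0],[-0.0247,-0.0049,0],[0,0,0]],"spin":[0,0,0,0,4.7,4.7,0,0,0,0,0,0],"grip":[1,1,1,1,1,1,1,1,1,1,1,1]}'; python3 go.py 562 -52.4 90 6.2
```

```text
time_s: 10.08
eef_pos: [560.5, -55.5, 383.6]
ee_rot: [0.001, 0.669, 0.743, -0.001]
wrist_force: [-0.4, -0.3, -0.7]
grip_width: 19.9
finger_force: 30.0
spin -0.2 shift x 2.9 y 1.8 z 122.6 t 10.1 grip 19.9 ff 30.0 pos [560.5 -55.5 383.6] tiltz [ 0.001 -0.002] j6 -0.42
```

```bash
python3 -m pendant '{"xyz":[[0.0015,0.001,0.02],[0.0014,0.0008,0.025],[0,0,0.025],[0,0,0.02],[0,0,0.01],[0,0,0.008],[0,0,0.006],[0,0,0],[0,0,0]],"spin":[0,0,0,0,0,0,0,0,0],"grip":[1,1,1,1,1,1,1,1,1]}'
python3 go.py 562 -52.4 90 6.2
```

```text
time_s: 10.83
eef_pos: [562.8, -49.1, 269.7]
ee_rot: [0.001, 0.668, 0.744, 0.0]
wrist_force: [-0.9, 0.2, -0.6]
grip_width: 20.7
finger_force: 30.0
spin 0.0 shift x -3.2 y -1.1 z 8.7 t 10.8 grip 20.7 ff 30.0 pos [562.8 -49.1 269.7] tiltz [ 0.001 -0.   ] j6 -0.41
```

Inside the slot with no contact. Correct 3 mm sideways, lower, release, rise.

```bash
python3 -m pendant '{"xyz":[[-0.003,-0.001,0.003],[0,0,0.003],[0,0,0.002],[0,0,0],[0,0,0],[0,0,0],[0,0,0],[0,0,0],[0,0,-0.01],[0,0,-0.025],[0,0,-0.04],[0,0,-0.04]],"spin":[0,0,0,0,0,0,0,0,0,0,0,0],"grip":[1,1,1,1,-0.1,-0.1,-0.1,-0.1,-0.1,-0.1,-0.1,-0.1]}'
python3 go.py 566.7 182.2 190 -17
```

```text
time_s: 11.83
eef_pos: [561.0, -51.9, 376.4]
ee_rot: [-0.001, 0.668, 0.744, -0.001]
wrist_force: [1.3, 0.0, 0.5]
grip_width: 50.8
finger_force: 0.0
spin 23.2 shift x 225.6 y -63.0 z 15.4 t 11.8 grip 50.8 ff 0.0 pos [561.  -51.9 376.4] tiltz [-0.003  0.001] j6 -0.42
```

```bash
python3 -m pendant '{"xyz":[[0,0,0],[0,0,0],[0,0,0],[0,0,0],[0.0282,-0.0079,0],[0.0282,-0.0079,0],[0.0282,-0.0079,0],[0.0282,-0.0079,0],[0.0282,-0.0079,0],[0.0282,-0.0079,0],[0.0282,-0.0079,0],[0.0282,-0.0079,0]],"spin":[5.8,5.8,5.8,5.8,0,0,0,0,0,0,0,0],"grip":[-0.1,-0.1,-0.1,-0.1,-0.1,-0.1,-0.1,-0.1,-0.1,-0.1,-0.1,-0.1]}' >/dev/null; python3 -m pendant '{"xyz":[[0,0,0],[0,0,0]],"spin":[0,0],"grip":[-0.1,-0.1]}' >/dev/null
python3 - <<'E'
from wr import *
c,R,t=shot();W=cloud(c,R,t)
q=sel(W,566,182.2,22,50,80);p=rect(q);print(len(q),p)
q=sel(W,578,353,110,6,30);print("tray",len(q),rect(q))
plan(p[0][0],p[0][1],57,-17)
E
```

```text
561 (array([567.6, 183. ]), array([22.3, 21.7]), 73.2)
tray 1602 (array([580.5, 311.8]), array([ 93.7, 112.1]), 76.1)
spin 0.1 shift x 1.0 y 0.3 z 148.1 t 13.1 grip 50.7 ff 0.0 pos [567.  182.1 376.1] tiltz [ 0.    -0.001] j6 0.40
```

```bash
python3 -m pendant '{"xyz":[[0.001,0.0003,0.037],[0,0,0.037],[0,0,0.037],[0,0,0.036],[0,0,0],[0,0,0],[0,0,0],[0,0,0],[0,0,0],[0,0,0],[0,0,-0.01],[0,0,-0.03]],"spin":[0,0,0,0,0,0,0,0,0,0,0,0],"grip":[-0.1,-0.1,-0.1,-0.1,-0.1,1,1,1,1,1,1,1]}'; python3 -m pendant '{"xyz":[[0,0,-0.04],[0,0,-0.04],[0,0,-0.03]],"spin":[0,0,0],"grip":[1,1,1]}' 
python3 go.py 505 -420 210 5.5
```

```text
time_s: 14.05
eef_pos: [565.7, 182.7, 265.7]
ee_rot: [-0.002, 0.804, 0.595, -0.004]
wrist_force: [-0.8, -0.5, -1.5]
grip_width: 22.7
finger_force: 30.0
time_s: 14.3
eef_pos: [567.7, 183.1, 383.5]
ee_rot: [0.001, 0.804, 0.595, 0.002]
wrist_force: [0.8, 0.2, 0.0]
grip_width: 22.1
finger_force: 30.0
spin -22.5 shift x -594.3 y -120.2 z 2.5 t 14.3 grip 22.1 ff 30.0 pos [567.7 183.1 383.5] tiltz [0.004 0.   ] j6 0.41
```

```bash
python3 -m pendant '{"xyz":[[0,0,-0.015],[0,0,-0.015],[0,0,-0.015],[0,0,-0.015],[-0.036,-0.0073,0],[-0.036,-0.0073,0],[-0.036,-0.0073,0],[-0.036,-0.0073,0],[-0.036,-0.0073,0],[-0.036,-0.0073,0],[-0.036,-0.0073,0],[-0.036,-0.0073,0]],"spin":[-5.6,-5.6,-5.6,-5.6,0,0,0,0,0,0,0,0],"grip":[1,1,1,1,1,1,1,1,1,1,1,1]}' >/dev/null;  python3 -m pendant '{"xyz":[[-0.036,-0.0073,0],[-0.036,-0.0073,0],[-0.036,-0.0073,0],[-0.036,-0.0073,0],[-0.036,-0.0073,0],[-0.036,-0.0073,0],[-0.036,-0.0073,0],[0,0,0],[0,0,0]],"spin":[0,0,0,0,0,0,0,0,0],"grip":[1,1,1,1,1,1,1,1,1]}' 
python3 go.py 505 -420 210 5.5
```

```text
time_s: 16.05
eef_pos: [509.0, -366.4, 439.2]
ee_rot: [0.0, 0.674, 0.739, 0.0]
wrist_force: [0.5, 0.6, 0.0]
grip_width: 22.1
finger_force: 30.0
spin -0.2 shift x -52.9 y -9.1 z 58.2 t 16.1 grip 22.1 ff 30.0 pos [ 509.  -366.4  439.2] tiltz [ 0. -0.] j6 -0.91
```

```bash
python3 -m pendant '{"xyz":[[-0.03,-0.0023,0],[-0.03,-0.0023,0],[-0.03,-0.0023,0],[-0.03,-0.0022,0],[0,0,0],[0,0,0]],"spin":[0,0,0,0,0,0],"grip":[1,1,1,1,1,1]}' >/dev/null
python3 - <<'E'
from wr import *
c,R,t=shot("w3");W=cloud(c,R,t)
q=sel(W,505,-420,48,15,40);p=rect(q);print(len(q),p)
q=sel(W,505,-420,48,3.5,40);print(len(q),rect(q))
plan(p[0][0],p[0][1],150,5.5)
E
```

```text
649 (array([ 511.8, -426.2]), array([51.3, 51.7]), 5.2)
2464 (array([ 511.7, -426.7]), array([63.8, 62.9]), 5.4)
spin -0.0 shift x 57.7 y 4.9 z 118.0 t 16.6 grip 22.4 ff 30.0 pos [ 512.5 -484.1  439. ] tiltz [0.    0.001] j6 -1.02
```

View pics/w3.png

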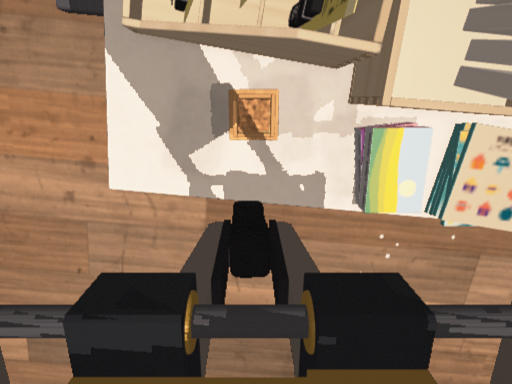

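The well is at (254,114), with the stamp upright in the fingers at (249,240). I move over the well and lower.

```bash
python3 -m pendant '{"xyz":[[0.0285,0.0025,0],[0.029,0.0024,0],[0,0,0.02],[0,0,0.038],[0,0,0.038],[0,0,0.038],[0,0,0.025],[0,0,0.01],[0,0,0],[0,0,0]],"spin":[0,0,0,0,0,0,0,0,0,0],"grip":[1,1,1,1,1,1,1,1,1,1]}'
python3 go.py 511.7 -426.4 64 5.5
```

```text
time_s: 17.43
eef_pos: [512.2, -426.9, 271.4]
ee_rot: [0.001, 0.672, 0.74, -0.0]
wrist_force: [-0.1, -0.4, -0.2]
grip_width: 22.3
finger_force: 30.0
spin -0.0 shift x 0.6 y -0.4 z 36.4 t 17.4 grip 22.3 ff 30.0 pos [ 512.2 -426.9  271.4] tiltz [ 0.001 -0.001] j6 -0.97
```

```bash
python3 -m pendant '{"xyz":[[0,0,0.015],[0,0,0.01],[0,0,0.006],[0,0,0.004],[0,0,0],[0,0,0],[0,0,0]],"spin":[0,0,0,0,0,0,0],"grip":[1,1,1,1,1,1,1]}' && python3 -m pendant '{"xyz":[[0,0,0],[0,0,0],[0,0,0],[0,0,0],[0,0,-0.01],[0,0,-0.03],[0,0,-0.04],[0,0,-0.04],[0,0,-0.04],[0,0,-0.03]],"spin":[0,0,0,0,0,0,0,0,0,0],"grip":[-0.1,-0.1,-0.1,-0.1,-0.1,-0.1,-0.1,-0.1,-0.1,-0.1]}'
python3 go.py 419.5 -36.5 220 0
```

```text
time_s: 18.02
eef_pos: [511.3, -428.2, 236.0]
ee_rot: [0.0, 0.673, 0.74, -0.001]
wrist_force: [-2.9, 1.5, 5.8]
grip_width: 22.2
finger_force: 30.0
time_s: 18.85
eef_pos: [511.5, -427.5, 429.9]
ee_rot: [0.002, 0.673, 0.74, -0.0]
wrist_force: [-0.1, -1.1, 0.8]
grip_width: 50.6
finger_force: 0.0
spin 5.4 shift x 391.0 y -92.0 z 38.9 t 18.9 grip 50.6 ff 0.0 pos [ 511.5 -427.5  429.9] tiltz [ 0.003 -0.004] j6 -0.97
```

```bash
python3 go.py 419.5 -36.5 220 5.4; python3 -m pendant '{"xyz":[[0.033,-0.0045,0],[0.033,-0.0045,0],[0.033,-0.0045,0],[0.033,-0.0045,0],[0.033,-0.0045,0],[0.033,-0.0045,0],[0.033,-0.0045,0],[0.033,-0.0045,0],[0.033,-0.0045,0],[0.033,-0.0045,0],[0.033,-0.0045,0],[0.033,-0.0045,0]],"spin":[0,0,0,0,0,0,0,0,0,0,0,0],"grip":[-1,-1,-1,-1,-1,-1,-1,-1,-1,-1,-1,-1]}' >/dev/null; python3 -m pendant '{"xyz":[[0,0,0.03],[0,0,0.025],[0,0,0.0],[0,0,0]],"spin":[0,0,0,0],"grip":[-1,-1,-1,-1]}' >/dev/null
python3 - <<'E'
from wr import *
c,R,t=shot("w4");W=cloud(c,R,t)
q=sel(W,419.5,-37,34,10,30);p=rect(q);print(len(q),p)
q=sel(W,427,-150,62,12,30);print("ink",len(q),rect(q))
plan(p[0][0],p[0][1],26,5.5)
E
```

```text
spin 0.0 shift x 397.9 y -54.8 z 38.9 t 18.9 grip 50.6 ff 0.0 pos [ 511.5 -427.5  429.9] tiltz [ 0.003 -0.004] j6 -0.97
1705 (array([420.9, -36.9]), array([50.2, 50.4]), 5.1)
ink 3735 (array([ 428. , -150.7]), array([86.7, 69.1]), 87.5)
spin -0.1 shift x 1.7 y 0.6 z 173.9 t 20.2 grip 91.7 ff 0.0 pos [420.5 -38.7 370.9] tiltz [ 0.001 -0.   ] j6 -0.47
```

```bash
python3 -m pendant '{"xyz":[[0.0015,0.0005,0.04],[0,0,0.04],[0,0,0.04],[0,0,0.035],[0,0,0.013],[0,0,0.004],[0,0,0],[0,0,0],[0,0,0]],"spin":[0,0,0,0,0,0,0,0,0],"grip":[-1,-1,-1,-1,-1,-1,-1,-1,-1]}'
python3 go.py 421 -36.9 26.5 5.5
```

```text
time_s: 20.98
eef_pos: [422.1, -37.6, 199.9]
ee_rot: [0.002, 0.673, 0.74, 0.001]
wrist_force: [0.2, -1.0, 0.7]
grip_width: 92.0
finger_force: 0.0
spin -0.1 shift x 0.8 y -1.0 z 2.4 t 21.0 grip 92.0 ff 0.0 pos [422.1 -37.6 199.9] tiltz [ 0.004 -0.002] j6 -0.47
```

```bash
python3 -m pendant '{"xyz":[[0,0,0.002],[0,0,0],[0,0,0],[0,0,0],[0,0,0],[0,0,0],[0,0,0],[0,0,0],[0,0,0],[0,0,0]],"spin":[0,0,0,0,0,0,0,0,0,0],"grip":[-1,1,1,1,1,1,1,1,1,1]}'; python3 -m pendant '{"xyz":[[0,0,-0.01],[0,0,-0.02],[0,0,-0.04],[0,0,-0.04],[0,0,-0.04],[0,0,0]],"spin":[0,0,0,0,0,0],"grip":[1,1,1,1,1,1]}'
python3 go.py 582 314 180 6
```

```text
time_s: 21.82
eef_pos: [420.6, -36.9, 195.7]
ee_rot: [-0.0, 0.673, 0.74, -0.0]
wrist_force: [0.0, 0.3, 0.1]
grip_width: 48.9
finger_force: 30.0
time_s: 22.32
eef_pos: [422.9, -37.7, 354.7]
ee_rot: [0.007, 0.673, 0.74, 0.003]
wrist_force: [0.9, -0.7, -0.3]
grip_width: 49.0
finger_force: 30.0
spin -0.6 shift x 333.1 y 195.0 z 3.7 t 22.3 grip 49.0 ff 30.0 pos [422.9 -37.7 354.7] tiltz [ 0.015 -0.006] j6 -0.47
```

```bash
python3 -m pendant '{"xyz":[[0.0303,0.0177,0],[0.0303,0.0177,0],[0.0303,0.0177,0],[0.0303,0.0177,0],[0.0303,0.0177,0],[0.0303,0.0177,0],[0.0303,0.0177,0],[0.0303,0.0177,0],[0.0303,0.0177,0],[0.0303,0.0177,0],[0.0303,0.0177,0],[0,0,0]],"spin":[-0.6,0,0,0,0,0,0,0,0,0,0,0],"grip":[1,1,1,1,1,1,1,1,1,1,1,1]}' >/dev/null; python3 -m pendant '{"xyz":[[0,0,0],[0,0,0]],"spin":[0,0],"grip":[1,1]}' >/dev/null
python3 - <<'E'
from wr import *
c,R,t=shot("w5");W=cloud(c,R,t)
hsv=cv2.cvtColor(c["pixels"],cv2.COLOR_BGR2HSV)
m=((hsv[...,1]>100)&(hsv[...,0]<22)&(hsv[...,2]>60))&(np.hypot(W[...,0]-578,W[...,1]-354)<105)&(W[...,2]<30)&(W[...,2]>2)
q=W[m];print(len(q),rect(q))
plan(582,314,30,6)
E
```

```text
12451 (array([580.3, 355.4]), array([ 84.3, 161.5]), 6.6)
spin -0.0 shift x -0.3 y 2.6 z 144.9 t 23.5 grip 49.0 ff 30.0 pos [579.3 314.  345.9] tiltz [-0. -0.] j6 0.21
```

View pics/w5.png

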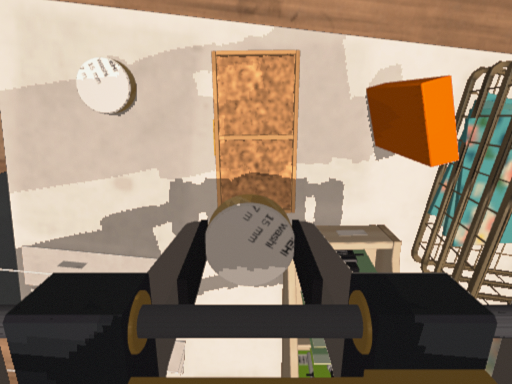

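The tray is at (256,130) and the held roll at (250,240). Tray centre is (580.3,355.4) at 6.6°. I lower into the near bay.

```bash
python3 -m pendant '{"xyz":[[0.0016,0.0057,0.02],[0,0,0.038],[0,0,0.038],[0,0,0.025],[0,0,0.012],[0,0,0],[0,0,0],[0,0,0]],"spin":[0,0,0,0,0,0,0,0],"grip":[1,1,1,1,1,1,1,1]}'
python3 go.py 584.8 316.2 30.5 6.6
```

```text
time_s: 24.2
eef_pos: [586.2, 317.0, 215.7]
ee_rot: [0.001, 0.669, 0.743, 0.002]
wrist_force: [-0.5, 0.6, -0.4]
grip_width: 49.0
finger_force: 30.0
spin -0.6 shift x -0.6 y -1.5 z 14.2 t 24.2 grip 49.0 ff 30.0 pos [586.2 317.  215.7] tiltz [0.004 0.001] j6 0.21
```

```bash
python3 -m pendant '{"xyz":[[0,-0.0005,0.006],[0,0,0.004],[0,0,0.001],[0,0,0],[0,0,0],[0,0,0]],"spin":[0,0,0,0,0,0],"grip":[1,1,1,1,1,1]}'; python3 go.py 584.8 316.2 30.5 6.6
```

```text
time_s: 24.7
eef_pos: [584.6, 317.0, 201.9]
ee_rot: [0.0, 0.669, 0.743, 0.0]
wrist_force: [0.2, -0.2, -0.1]
grip_width: 48.8
finger_force: 30.0
spin -0.6 shift x -0.8 y 0.1 z 0.4 t 24.7 grip 48.8 ff 30.0 pos [584.6 317.  201.9] tiltz [0. 0.] j6 0.21
```

```bash
python3 -m pendant '{"xyz":[[0,0,0],[0,0,0],[0,0,0],[0,0,0],[0,0,0],[0,0,-0.01],[0,0,-0.03],[0,0,-0.04],[0,0,-0.04],[0,0,-0.04],[0,0,0],[0,0,0]],"spin":[0,0,0,0,0,0,0,0,0,0,0,0],"grip":[-0.5,-0.5,-0.5,-0.5,-0.5,-0.5,-0.5,-0.5,-1,-1,-1,-1]}'; python3 go.py 432.9 389.5 190 6
```

```text
time_s: 25.7
eef_pos: [585.4, 317.3, 366.7]
ee_rot: [0.002, 0.669, 0.743, 0.004]
wrist_force: [0.5, -0.9, -0.1]
grip_width: 91.5
finger_force: 0.0
spin 0.0 shift x 87.8 y -144.1 z 5.7 t 25.7 grip 91.5 ff 0.0 pos [585.4 317.3 366.7] tiltz [0.008 0.003] j6 0.21
```

```bash
python3 -m pendant '{"xyz":[[0.0176,-0.0288,0],[0.0176,-0.0288,0],[0.0176,-0.0288,0],[0.0176,-0.0288,0],[0.0176,-0.0288,0],[0,0,0],[0,0,0],[0,0,0]],"spin":[0,0,0,0,0,0,0,0],"grip":[-1,-1,-1,-1,-1,-1,-1,-1]}' >/dev/null
python3 - <<'E'
from wr import *
c,R,t=shot();W=cloud(c,R,t)
q=sel(W,433,389.5,34,10,30);p=rect(q);print(len(q),p)
q=sel(W,585,316,36,17,32);print("tapeB",len(q),rect(q) if len(q)>3 else"")
plan(p[0][0],p[0][1],25.5,6)
E
```

```text
1792 (array([433. , 389.4]), array([50. , 51.1]), 6.7)
tapeB 623 (array([592.4, 329.1]), array([20.8, 48.7]), 54.8)
spin -0.0 shift x 0.6 y 0.3 z 164.6 t 26.4 grip 91.7 ff 0.0 pos [432.8 388.8 361.1] tiltz [-0.001 -0.001] j6 0.42
```

```bash
python3 -m pendant '{"xyz":[[0,0.0005,0.04],[0,0,0.04],[0,0,0.04],[0,0,0.03],[0,0,0.01],[0,0,0.0045],[0,0,0],[0,0,0],[0,0,0]],"spin":[0,0,0,0,0,0,0,0,0],"grip":[-1,-1,-1,-1,-1,-1,-1,-1,-1]}'; python3 -m pendant '{"xyz":[[0,0,0],[0,0,0],[0,0,0],[0,0,0],[0,0,0],[0,0,0],[0,0,0],[0,0,0],[0,0,0]],"spin":[0,0,0,0,0,0,0,0,0],"grip":[1,1,1,1,1,1,1,1,1]}'; python3 go.py 575.8 394.6 180 6.6
```

```text
time_s: 27.17
eef_pos: [434.0, 390.0, 199.7]
ee_rot: [0.001, 0.669, 0.743, 0.002]
wrist_force: [0.3, -0.1, 0.7]
grip_width: 91.9
finger_force: 0.0
time_s: 27.92
eef_pos: [432.6, 389.4, 197.2]
ee_rot: [-0.0, 0.669, 0.743, -0.0]
wrist_force: [0.3, 1.0, -0.7]
grip_width: 49.3
finger_force: 30.0
spin -0.6 shift x -11.3 y 142.8 z -153.8 t 27.9 grip 49.3 ff 30.0 pos [432.6 389.4 197.2] tiltz [-0. -0.] j6 0.42
```

```bash
python3 -m pendant '{"xyz":[[0,0,-0.01],[0,0,-0.04],[0,0,-0.04],[0,0,-0.03],[-0.0023,0.0286,0],[-0.0023,0.0286,0],[-0.0023,0.0286,0],[-0.0022,0.0285,0],[-0.0022,0.0285,0],[0,0,0],[0,0,0],[0,0,0]],"spin":[0,0,0,0,-0.6,0,0,0,0,0,0,0],"grip":[1,1,1,1,1,1,1,1,1,1,1,1]}'; python3 go.py 575.8 394.6 31 6.6
```

```text
time_s: 28.92
eef_pos: [575.2, 394.4, 317.3]
ee_rot: [-0.0, 0.665, 0.747, -0.0]
wrist_force: [-0.1, 0.5, -0.0]
grip_width: 49.5
finger_force: 30.0
spin 0.0 shift x 0.1 y 0.6 z 115.3 t 28.9 grip 49.5 ff 30.0 pos [575.2 394.4 317.3] tiltz [-0.001 -0.   ] j6 0.31
```

```bash
python3 -m pendant '{"xyz":[[0,0.0005,0.02],[0,0,0.035],[0,0,0.03],[0,0,0.015],[0,0,0.008],[0,0,0.003],[0,0,0.002],[0,0,0],[0,0,0],[0,0,0]],"spin":[0,0,0,0,0,0,0,0,0,0],"grip":[1,1,1,1,1,1,1,1,1,1]}'; python3 go.py 575.8 394.6 31 6.6
```

```text
time_s: 29.75
eef_pos: [576.9, 394.7, 206.0]
ee_rot: [0.001, 0.665, 0.747, 0.001]
wrist_force: [-0.8, 0.3, 0.1]
grip_width: 49.3
finger_force: 30.0
spin 0.0 shift x 0.0 y -1.1 z 4.0 t 29.8 grip 49.3 ff 30.0 pos [576.9 394.7 206. ] tiltz [0.003 0.001] j6 0.31
```

```bash
python3 -m pendant '{"xyz":[[0,0,0.002],[0,0,0],[0,0,0],[0,0,0],[0,0,0]],"spin":[0,0,0,0,0],"grip":[1,1,1,1,1]}'; python3 -m pendant '{"xyz":[[0,0,0],[0,0,0],[0,0,0],[0,0,0],[0,0,0],[0,0,-0.01],[0,0,-0.03],[0,0,-0.04],[0,0,-0.04],[0,0,-0.04],[0,-0.03,-0.02],[0,-0.03,-0.02]],"spin":[0,0,0,0,0,0,0,0,0,0,0,0],"grip":[-0.5,-0.5,-0.5,-0.5,-0.5,-0.5,-0.5,-0.5,-0.5,-0.5,-0.5,-0.5]}';  python3 -m pendant '{"xyz":[[0,-0.04,0],[0,-0.04,0],[0,-0.04,0],[0,-0.04,0],[0,-0.04,0],[0,-0.02,0],[0,0,0],[0,0,0],[0,0,0]],"spin":[0,0,0,0,0,0,0,0,0],"grip":[-0.5,-0.5,-0.5,-0.5,-0.5,-0.5,-0.5,-0.5,-0.5]}'
python3 - <<'E'
from wr import *
P=lambda y,tr,ang:tr
holders=dict(tray=(580.3,355.4,6.6),rack=(566.5,-94.2,6.2),well=(511.7,-426.4,5.4))
from cell import viewer
for n in("top","side"):
    c=viewer.camera(n);W=cloud(c,c["R"],c["t"]);cv2.imwrite(f"pics/{n}1.png",cv2.resize(c["pixels"],(800,600),interpolation=cv2.INTER_CUBIC))
    for k,(h,x,y,r,a,b) in dict(tapeA=("tray",575.8,394.6,36,16,32),tapeB=("tray",584.8,316.2,36,16,32),cA=("rack",571,-136,42,90,125),cB=("rack",562,-52.4,42,90,125),stamp=("well",511.7,-426.4,28,50,90),ink=("rack",427,-150,60,12,30)).items():
        q=sel(W,x,y,r,a,b)
        if len(q)<8: print(n,k,len(q));continue
        p=rect(q);hx,hy,g=holders[h];g=np.radians(g);d=p[0]-[hx,hy]
        print(n,k,len(q),p,"local",np.round([d[0]*np.cos(g)+d[1]*np.sin(g),-d[0]*np.sin(g)+d[1]*np.cos(g)],1),"z",np.round(np.median(q[:,2]),1))
E
```

```text
time_s: 30.17
eef_pos: [576.3, 394.4, 202.2]
ee_rot: [-0.0, 0.665, 0.747, -0.0]
wrist_force: [0.0, -0.1, -0.1]
grip_width: 49.5
finger_force: 30.0
time_s: 31.17
eef_pos: [517.0, 387.1, 406.2]
ee_rot: [0.001, 0.666, 0.746, 0.002]
wrist_force: [-0.9, -0.1, 0.0]
grip_width: 69.0
finger_force: 0.0
time_s: 31.92
eef_pos: [298.9, 362.2, 403.0]
ee_rot: [0.0, 0.665, 0.747, 0.001]
wrist_force: [-0.5, 0.1, -0.4]
grip_width: 68.7
finger_force: 0.0
top tapeA 130 (array([574.7, 393.2]), array([49.4, 47.1]), 45.8) local [-1.2 38.2] z 21.9
top tapeB 134 (array([582.6, 316. ]), array([50.8, 45.2]), 2.5) local [ -2.2 -39.4] z 20.6
top cA 119 (array([ 569.3, -136.3]), array([22.6, 59.8]), 6.4) local [ -1.8 -42.2] z 106.5
top cB 110 (array([560.9, -52.9]), array([21.9, 58.3]), 5.4) local [-1.1 41.7] z 107.1
top stamp 48 (array([ 507.7, -427.1]), array([19.8, 23.5]), 1.5) local [-4.  -0.3] z 69.1
top ink 400 (array([ 426.4, -151.6]), array([85.1, 65.8]), 88.2) local [-145.5  -41.9] z 19.2
side tapeA 278 (array([576.6, 396. ]), array([48.6, 50.5]), 64.2) local [ 1.  40.8] z 21.2
side tapeB 231 (array([583.4, 318.6]), array([49.2, 47.9]), 80.7) local [ -1.2 -36.9] z 21.4
side cA 86 (array([ 570.8, -133.6]), array([20.8, 64.4]), 6.6) local [  0.  -39.6] z 105.8
side cB 103 (array([561.9, -49.6]), array([20.9, 67.4]), 6.0) local [ 0.2 44.8] z 106.2
side stamp 2
side ink 3
```

View pics/top1.png

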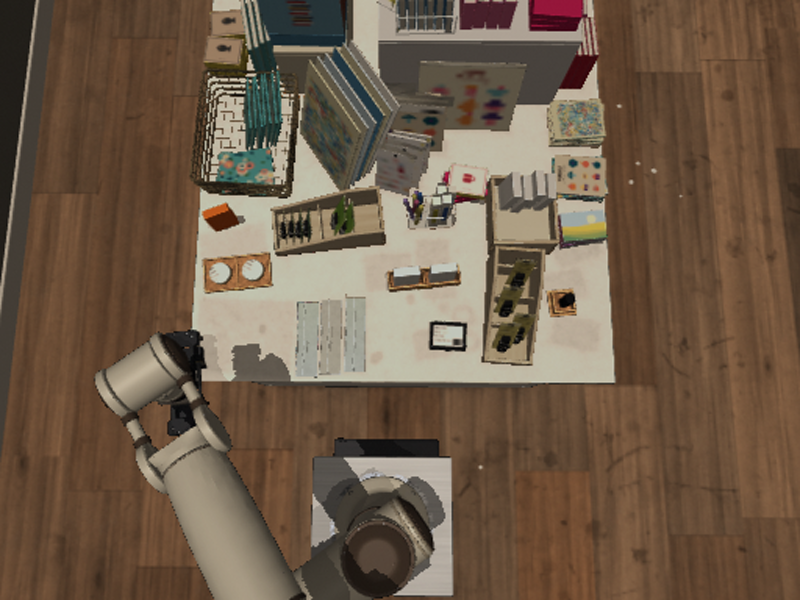

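View pics/side1.png

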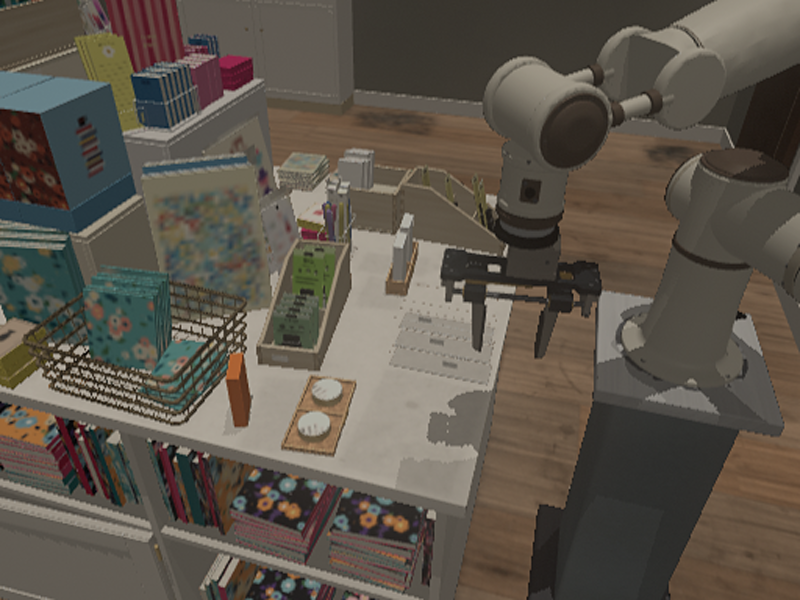

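The top view shows both rolls flat in the tray (219,271) and (252,268), both cartons upright in the rack (406,275) and (443,271), and the stamp in its well (567,299). The ink pad is unmoved at (448,336). Every offset is well inside tolerance, so I hand the job in.

```bash
python3 -c "
from cell import workorder;print(workorder.finish_job())"
```

```text
the job is handed in; nothing more can be done
None
```

I put both tape rolls, both cartons and the stamp in their holders, left the ink pad where it lay and handed the job in at about 32 s; the final pictures show every item within tolerance, but no verdict came back.

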